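# Weigh the calculator on the beam scale

### The job

Weigh the repaired calculator for its return postage: set it down gently on the scale's platform, flat with its keys up, and let go. Then slide the poise along the notched beam until the pointer comes to rest in the middle between the two long marks of its plate, with nothing touching the scale, and leave everything standing so, without shifting the other things on the counter.

Things in the scene. Friction and masses are not known exactly. Their poses are not given: they have to be found in the camera images.
- calculator_center (a point): Yellow plastic calculator, loose: a flat slab 142 mm long, 64 wide, 32 high (keys 3 mm more), 0.28 to 0.54 kg. The point is its centre, 16 mm above its underside. x runs along its length to the display, y across it, z up out of the keys. It starts flat on the counter, keys up, on the robot's side of the beam.
- platform_top (a point): Centre of the top face of the scale's level steel platform, 190 mm along x by 175 along y, 5 thick, 140 mm above the counter when the beam is level. x and y as for the scale. It stays level and rides 19.5 mm up and down with the beam: up when empty (at the start), down on its lower stop under the calculator until the poise balances it.
- beam (a joint): Tilt of the beam about the fulcrum, rad: 0 is level (pointer centred); positive: the poise's arm is high and the platform low (poise too near the fulcrum, move it outwards); negative the reverse. Stops at -0.15 and 0.15. Between them the free beam settles, in about 2 s, at a tilt in proportion to the poise's error, about 0.0085 rad per mm.
- poise (a joint): Place of the poise along the beam, m: 0 at the notch nearest the fulcrum (90 mm from it), growing outwards to 0.20 at the last; notches every 5 mm. It slides with a drag of about 1.5 N, may stop anywhere, also between notches, and stays where it is left. It starts at 0.03 to 0.06; the calculator balances somewhere from 0.085 to 0.17.
- poise_grip (a point): Middle of the grip of the poise, a brass weight 108 mm high astride the beam. The grip is an upright bar 16 mm thick (x), 28 mm along the beam (y, pointing outwards), free from 30 mm below this point to 22 above; under it the block is 43 by 36 mm. Pinch it across x from above. 163 mm above the counter when level. Held, it holds the beam too; let go, the beam swings to its own tilt.
- pointer_tip (a point): Near the tip of the slim dark pointer standing upright on the beam, 160 mm above the fulcrum; the tip is 4 mm higher. It moves sideways along the beam's line, towards the platform when the tilt is positive, up to 24 mm from the centre.
- pointer_mark (a point): Fixed point over the fulcrum where the pointer_tip point is when centred, 265 mm above the counter. x points square to the beam, away from the robot, y along it from platform to poise. Just on the robot's side of it (18 mm) stands a cream plate 62 mm wide, its upper edge 11 mm lower, with two long dark marks 15 mm apart: centred, the pointer stands midway between them.
- scale: Iron base of the scale, fixed: origin on the counter under the fulcrum, axes as pointer_mark. The platform's centre is at y = -130 mm, the poise at y = 90 to 290 mm; a steel loop 179 mm high guides the beam's end at y = 325 mm.
- press: Green hand press with a steel lever, fixed to the counter: base 240 by 130 mm, 480 mm high. Bystander. Origin: centre of its underside.
- coaster: Brown ceramic tile coaster, loose, 100 by 100 mm, 9 mm high. Bystander. Origin: centre of its underside.
- punch: Brass punch with a wooden handle, lying loose, 127 mm long, 26 mm thick. Bystander. Origin: on the counter under its middle.
- terminal1: Nickel battery terminal plate, loose, 80 by 34 mm, 3 mm thick with a 17 mm upturned tab. Bystander. Origin: centre of its underside.
- terminal2: The other terminal plate, alike. Bystander.
Not all that is in view belongs to the job. What is shaped like the part that bears calculator_center but green or orange is not meant.

How it is judged:
On the way, in this order (a step that is already met when the one before it is completed fails the run):
1. the calculator lies flat on the platform, keys up, and is let go (x of calculator_center in the frame of platform_top between -0.065 and 0.065 m and y of calculator_center in the frame of platform_top between -0.06 and 0.06 m and z of calculator_center in the frame of platform_top between 0.01 and 0.02 m and angle between calculator_center's own z axis and vertical below 0.1 rad and contact force between the fingers and calculator below 0.1 N), for 0.2 s.
2. with the poise moved out and let go, the pointer is at rest in the centre (value of joint beam between -0.035 and 0.035 rad and velocity of joint beam between -0.03 and 0.03 rad/s and value of joint poise above 0.05 m and contact force between each of the arm, the fingers and scale below 0.1 N and contact force between the fingers and calculator below 0.1 N), for 0.5 s.
At the end, for the whole second after the job is handed in: The calculator lies flat, keys up, on the platform (tilt under 0.1 rad, centre within 65 mm in x and 60 mm in y of its centre); the beam is free, at rest (under 0.03 rad/s) and within 0.035 rad of level: the pointer's tip within 5.5 mm of the centre, between the two long marks (x of calculator_center in the frame of platform_top between -0.065 and 0.065 m and y of calculator_center in the frame of platform_top between -0.06 and 0.06 m and z of calculator_center in the frame of platform_top between 0.01 and 0.02 m and angle between calculator_center's own z axis and vertical below 0.1 rad and value of joint beam between -0.035 and 0.035 rad and velocity of joint beam between -0.03 and 0.03 rad/s); the robot touches nothing.
It fails at once if the calculator is dropped or banged on the platform (over 40 N) (contact force between calculator and platform above 40 N).
It fails at once if a bystander is shifted by more than 30 mm (distance of any of coaster, punch, terminal1, terminal2 from where it was at the start of the episode above 0.03 m).
It also fails if it takes over 72 s, if anything falls off the work surface, if the arm or the gripper's body presses on something with over 40 N, if the wrist force passes 120 N, or if a joint passes its speed limit or range.

### The arm

A 6-joint arm with a two-finger parallel gripper is mounted at the origin on the work surface. World frame = base frame: x ahead of the robot, y to its left, z up, the work surface at z = 0. Lengths are in m, angles in rad, forces in N, time in s.
With the tool pointing down it reaches from about 0.425 to 0.95 m from the base axis. Payload 3.5 kg.
Tool frame: the origin (TCP) lies at the very end of the fingers, on their centre line; the grasp point (between the pads) lies 19 mm behind it; z points along the fingers, y is the line along which they close (so a half turn about z gives the same grasp; the last joint's range is limited). The gripper opens to 85 mm and grips with 20 to 120 N. Pads are 22 mm wide; open, the fingers measure 114 mm over their backs; the gripper's body (76 mm by 85 mm) begins 54 mm behind the grasp point. The pads swing forward as they close: fully open they stand 13 mm farther back than shut.
Start: joints at [1.194, 0.286, 1.577, -0, 1.279, -0.15], TCP at [0.152, 0.658, 0.231] pointing down, gripper open.
Joint ranges: [-2.77, 2.77], [-0.9, 2.22], [0.21, 2.48], [-1.53, 4.67], [0.24, 2.81], [-2.84, 2.84]. Speed limits (rad/s): [2.79, 2.79, 3.14, 3.14, 3.14, 3.14].

### API

Orientations are given as [roll, pitch, yaw] about the fixed x, y, z axes, in that order (R = Rz(yaw) Ry(pitch) Rx(roll)).
In Python, from bench import arm, optics gives the robot as it stands.
- The arm moves only by the shell command python3 -m crank 'ROWS' [FORCE]. ROWS is JSON, a list of rows, each a list of 7 numbers: the shift along the tool's x, y, z as a fraction of full scale, then the turn, a rotation vector about the tool's x, y, z as a fraction of full scale, then the opening, from 0 (shut) to 1 (fully open). In form: [[dx, dy, dz, ax, ay, az, fingers], ...]. A call has 1 to 20 rows; each row shifts and turns the commanded pose from where the row before left it, along the tool's axes as they then stand; what a row does not reach is not made up. Full scale, the value 1, is 0.04 m for a shift and 6 degrees for a turn. A row lasts 1/12 s, in which the tool goes at most 41.7 mm and 7.16 degrees, less where a joint would pass 70% of its speed; a pose out of reach is approached as far as the arm can. A call with a number of a shift or a turn outside -1 to 1 is refused whole. A call with a gripper value outside its range is refused whole. The fingers move at their own pace and stop on an object; FORCE is the grip in N (left out, the last holds). Time passes only in rows, so rows that do not move let the fingers close. It gives the time, the measured TCP pose, the force, the opening and the grip force at its end, in the units of the state.
- arm.sense(): the state, without advancing time (a new reading comes with each control period).
- optics.get_image(name): name is "scene" or "top"; returns (picture, depth): 400x640x3 uint8, blue, green, red; 400x640 float32, m along the optical axis (not along the pixel's ray), 0 where there is no reading.
- optics.camera_params(name): a dict with "fx", "fy", "cx", "cy" (pixels), "k1" (the pictures are not rectified: a ray, as slopes to the right and down, at radius r is drawn at 1 + k1 r^2 times it, then the intrinsics apply), "R" (3x3) and "t" (3): a world point X has camera coordinates R X + t. Camera axes: x right, y down, z forward; pixel columns grow to the right and rows downward; lengths in m; the calibration is good to about 2 mm. A picture is of the moment at which its call begins. camera_params takes no time and is no camera call.
- arm.job_done(): hands the job in; it is judged then, once.
The state is a dict: "t": time; "qpos": joint angles; "joint_velocities": joint speeds; "joint_efforts": joint torques, N m; "position": TCP position; "eef_rot": TCP orientation; "wrist_force": force on the tool from outside, world axes, zero at the start; "moment": the same for the moment, N m; "grip_width": opening from 0.0 (shut) to 1.0 (fully open); "grasp_force": force on a finger pad.
Only numpy, scipy, OpenCV 4.12 (cv2) and the standard library are available. Lean on these libraries where they do the work, as an engineer would, in place of code of your own. Each camera call takes 0.05 s, during which the arm holds its last target. There are 200 camera calls.

## Working session

There is one attempt and no reset: what is moved stays moved. The work goes in short steps, Python scripts to look and compute and a shell command to move; the robot and the scene stay as the last step left them, time stands still between calls to the robot, and variables do not carry over. Pictures are saved under pics/ and viewed, at most 12 in all, crops included, and the job is handed in when it is done.

```bash
mkdir -p pics
cat > h.py <<'E'
import numpy as np, cv2
from bench import arm, optics
def snap(n,f=None):
    im,d=optics.get_image(n)
    if f: cv2.imwrite('pics/'+f,im); np.save('pics/'+n+'_d.npy',d)
    return im,d
def px2w(n,u,v,d=None,z=None):
    """pixel -> world with depth (median 3x3) or on plane z"""
    p=optics.camera_params(n); R=np.array(p['R']);t=np.array(p['t'])
    x=(u-p['cx'])/p['fx'];y=(v-p['cy'])/p['fy']
    s=1.
    for _ in range(20): s=1+p['k1']*((x/s)**2+(y/s)**2)
    ray=np.array([x/s,y/s,1.])
    if z is None:
        a=d[int(v)-1:int(v)+2,int(u)-1:int(u)+2]; D=np.median(a[a>0])
    else:
        c=-R.T@t; D=(z-c[2])/(R.T@ray)[2]
    return R.T@(ray*D-t)
def w2px(n,X):
    p=optics.camera_params(n); c=np.array(p['R'])@X+np.array(p['t']); x,y=c[0]/c[2],c[1]/c[2]
    s=1+p['k1']*(x*x+y*y); return p['fx']*x*s+p['cx'],p['fy']*y*s+p['cy']
E
python3 - <<'E'
from h import *
for n in('scene','top'):
    snap(n,n+'0.png'); p=optics.camera_params(n); print(n,-np.array(p['R']).T@np.array(p['t']),p['fx'])
print(arm.sense())
E
```

```text
scene [1.22152866 0.33782373 0.78699241] 376.51765972674286
top [ 0.29060059 -0.03774272  1.487772  ] 418.5032520040557
{'t': 0.1, 'qpos': array([ 1.19399541e+00,  2.87097518e-01,  1.57802517e+00, -1.24190472e-05,
        1.27857376e+00, -1.50033883e-01]), 'joint_velocities': array([-0.00013472, -0.00012994, -0.00378824,  0.001402  , -0.0001397 ,
       -0.00062613]), 'joint_efforts': array([-3.46223324e-04, -4.07294011e+01, -2.93699867e+01, -1.95802922e-04,
        3.43518135e-03,  6.27875522e-06]), 'position': array([0.15153797, 0.6571697 , 0.23007479]), 'eef_rot': array([-3.13951072e+00, -3.02705727e-04,  2.91482889e+00]), 'wrist_force': array([ 0.40817038, -0.41387643, -0.19253811]), 'moment': array([0.011544  , 0.02219762, 0.00686275]), 'grasp_force': 0.0, 'grip_width': 0.9995053276488353}
```

View pics/scene0.png

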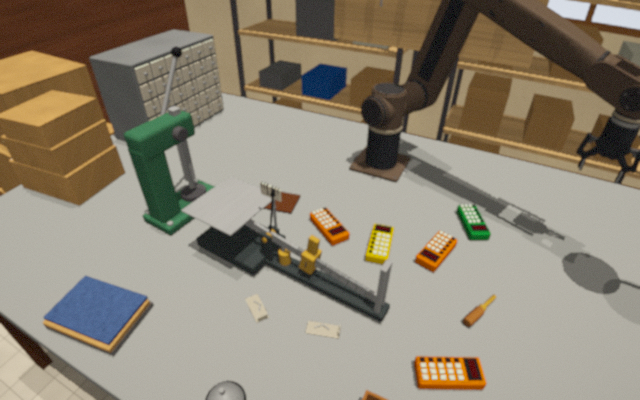

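View pics/top0.png

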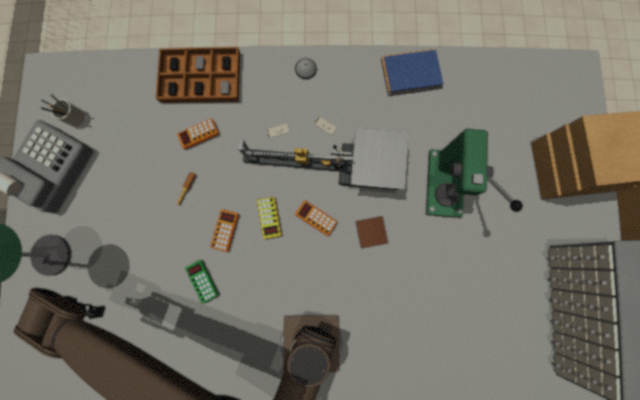

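The top view shows the yellow calculator near (269,218), the platform near (378,160), the poise near (301,155) and the loop end of the beam near (243,150). The press is at right, near (460,180). I'll take an enlarged crop.

Run:
```python
from h import *
im=cv2.imread('pics/top0.png');d=np.load('pics/top_d.npy')
cv2.imwrite('pics/crop0.png',cv2.resize(im[120:250,230:430],None,fx=4,fy=4,interpolation=cv2.INTER_CUBIC))
h=cv2.cvtColor(im,cv2.COLOR_BGR2HSV)
m=((abs(h[...,0].astype(int)-29)<5)&(h[...,1]>120)&(h[...,2]>90)).astype(np.uint8)
m[:190]=0;m[245:]=0;m[:,:250]=0;m[:,290:]=0
m=cv2.morphologyEx(m,cv2.MORPH_CLOSE,np.ones((9,9)))
r=cv2.minAreaRect(np.argwhere(m)[:,::-1].astype(np.float32)); b=cv2.boxPoints(r);print(r)
w=np.array([px2w('top',u,v,z=0.033) for u,v in b]);print(w,w.mean(0),np.linalg.norm(w-np.roll(w,1,0),axis=1))
print(np.median(d[210:226,262:276]),1.4878-np.median(d[210:226,262:276]))
# platform by depth
H=1.4878-d
P=((H>0.135)&(H<0.175)).astype(np.uint8);P[:125]=0;P[200:]=0;P[:,:350]=0;P[:,:][:,415:]=0
P=cv2.morphologyEx(P,cv2.MORPH_OPEN,np.ones((9,9)))
r=cv2.minAreaRect(np.argwhere(P)[:,::-1].astype(np.float32)); b=cv2.boxPoints(r)
z=np.median(H[P>0]);w=np.array([px2w('top',u,v,z=z) for u,v in b]);print(r,z,w,w.mean(0),np.linalg.norm(w-np.roll(w,1,0),axis=1))
```

```text
((268.8378601074219, 217.52703857421875), (39.78455352783203, 17.59069061279297), 80.53767395019531)
[[0.4960185  0.18778519 0.033     ]
 [0.5060029  0.12672288 0.033     ]
 [0.36815462 0.10254299 0.033     ]
 [0.35830849 0.16282362 0.033     ]] [0.43212113 0.14496867 0.033     ] [0.13995402 0.06187321 0.13995291 0.06107947]
1.4588295 0.02897048
((0.0, 0.0), (0.0, 0.0), 0.0) nan [[nan nan nan]
 [nan nan nan]
 [nan nan nan]
 [nan nan nan]] [nan nan nan] [nan nan nan nan]
  return _methods._mean(a, axis=axis, dtype=dtype,
  ret = ret.dtype.type(ret / rcount)
```

View pics/crop0.png

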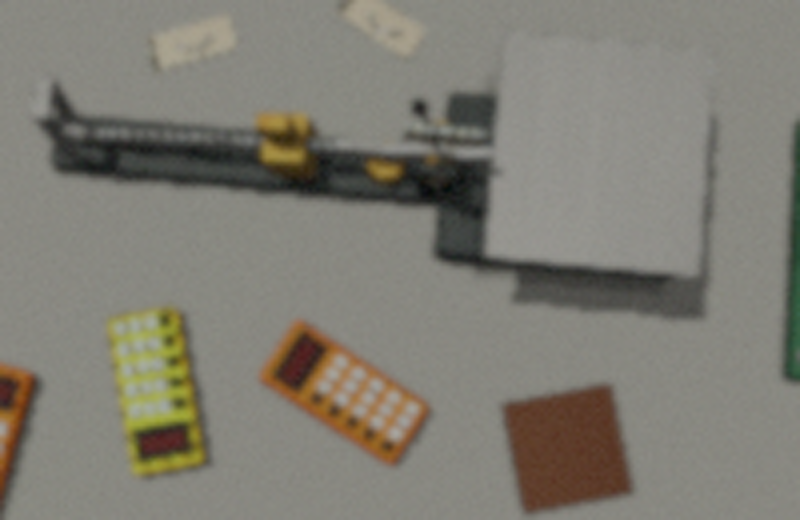

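The enlarged crop shows the platform corners at (503,35), (712,50), (705,275) and (487,258). The poise grip top is at about (283,120), the pointer tip at (420,105) and the loop at (45,100). The calculator's display faces the robot.

```bash
python3 - <<'E'
from h import *
d=np.load('pics/top_d.npy')
f=lambda u,v,z:px2w('top',230+u/4-.375,120+v/4-.375,z=z)
c=np.array([f(*p,.1595) for p in((503,35),(712,50),(705,275),(487,258))]);C=c.mean(0)
print(c,C,np.linalg.norm(c-np.roll(c,1,0),axis=1))
print('plat depth pts',[px2w('top',u,v,d=d) for u,v in((365,140),(395,140),(380,175))])
X=(c[0]+c[1]-c[2]-c[3]);a=np.arctan2(X[1],X[0]);Y=(c[0]+c[3]-c[1]-c[2]);a2=np.arctan2(-Y[0],Y[1])
L=f(45,100,.179);a3=np.arctan2(-(L-C)[0],(L-C)[1])
print('yaw est',np.degrees([a,a2,a3]),'loop',L,np.linalg.norm((L-C)[:2]),'should .455')
for a in(a3,):
  y=np.array([-np.sin(a),np.cos(a),0]);x=np.array([np.cos(a),np.sin(a),0]);O=C+.13*y;O[2]=0
  print('O',O); 
  for n,p in(('poisegrip',f(283,120,.163)),('ptr',f(420,105,.265))): print(n,p,(p-O)@x,(p-O)@y)
print('poise depth',px2w('top',230+283/4,120+120/4,d=d))
E
python3 - <<'E'
import cv2
im=cv2.imread('pics/scene0.png');cv2.imwrite('pics/crop1.png',cv2.resize(im[170:330,170:410],None,fx=3.3,fy=3.3,interpolation=cv2.INTER_CUBIC))
E
```

```text
[[ 0.71272436 -0.15201935  0.1595    ]
 [ 0.6997605  -0.32449855  0.1595    ]
 [ 0.51165236 -0.31183625  0.1595    ]
 [ 0.52627845 -0.13583361  0.1595    ]] [ 0.61260392 -0.23104694  0.1595    ] [0.18714715 0.17296571 0.18853383 0.17660932]
plat depth pts [array([ 0.67297329, -0.18287569,  0.15972911]), array([ 0.6732473 , -0.28191833,  0.15829525]), array([ 0.55605258, -0.22921346,  0.15869136])]
yaw est [-4.40420932 -4.52677145 -5.27586299] loop [0.6542986 0.2204761 0.179    ] 0.4534440421958844 should .455
O [ 0.62455756 -0.10159768  0.        ]
poisegrip [0.64050321 0.02870005 0.163     ] 0.003897074830386127 0.13121194912125653
ptr [ 0.62467361 -0.07945534  0.265     ] -0.001920454107367114 0.022059201540195722
poise depth [0.6381305  0.02726727 0.16721337]
```

View pics/crop1.png

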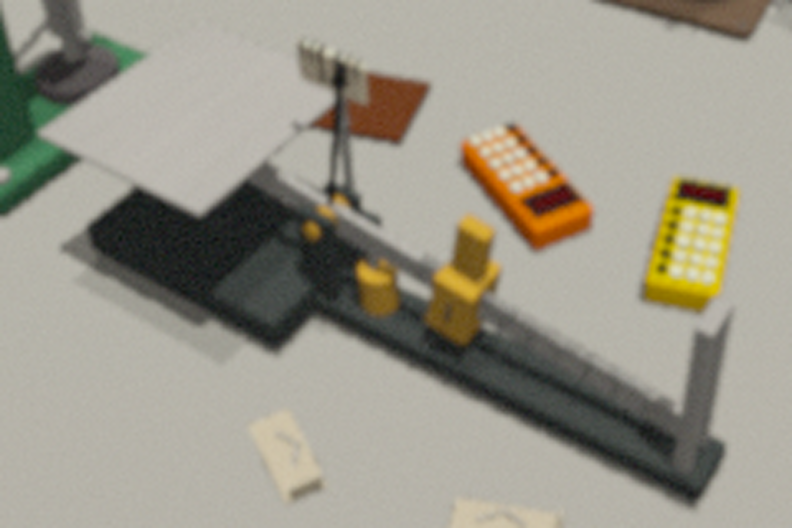

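The scene crop confirms the layout: the pointer leans towards the poise (negative tilt), the plate is behind it, and the poise grip tops out at (473,225). Next I'll turn and move over the calculator.

```bash
python3 -m crank '[[0,0,0,0,0,-0.97,1],[0,0,0,0,0,-0.97,1],[0,0,0,0,0,-0.97,1],[0,0,0,0,0,-0.97,1],[-0.29,-0.865,0,0,0,0,1],[-0.29,-0.865,0,0,0,0,1],[-0.29,-0.865,0,0,0,0,1],[-0.29,-0.865,0,0,0,0,1],[-0.29,-0.865,0,0,0,0,1],[-0.29,-0.865,0,0,0,0,1],[-0.29,-0.865,0,0,0,0,1],[-0.29,-0.865,0,0,0,0,1],[-0.29,-0.865,0,0,0,0,1],[-0.29,-0.865,0,0,0,0,1],[-0.29,-0.865,0,0,0,0,1],[-0.29,-0.865,0,0,0,0,1],[-0.29,-0.865,0,0,0,0,1],[-0.29,-0.865,0,0,0,0,1],[-0.29,-0.865,0,0,0,0,1],[-0.29,-0.865,0,0,0,0,1]]' 30
cat >> h.py <<'E'
def go(x,y,z,yaw=None):
    """tool-axis shifts (units of 40 mm) and turn (units of 6 deg about tool z) to a goal"""
    from scipy.spatial.transform import Rotation as Ro
    s=arm.sense();R=Ro.from_euler('xyz',s['eef_rot']).as_matrix()
    dy=0 if yaw is None else (yaw-np.degrees(s['eef_rot'][2])+180)%360-180
    print('pos',s['position'].round(4),'rpy',np.degrees(s['eef_rot']).round(2),'t',round(s['t'],2),'w',round(float(s['grip_width']),3),'F',s['wrist_force'].round(1),'g',round(float(s['grasp_force']),1))
    print('tool units',(R.T@(np.array([x,y,z])-s['position'])/.04).round(3),'turn',round(-dy/6,3), 'after turn',((Ro.from_euler('z',dy,degrees=True).as_matrix()@R).T@(np.array([x,y,z])-s['position'])/.04).round(3))
E
python3 -c "
from h import *
go(.432,.145,.05,190.2)"
```

```text
t: 1.77
position: [0.4334, 0.1444, 0.2311]
eef_rot: [3.141, -0.0, -2.962]
wrist_force: [1.1, 0.3, -1.1]
grip_width: 1.0
grasp_force: 0.0
pos [0.4334 0.1444 0.2311] rpy [ 1.7999e+02 -1.0000e-02 -1.6972e+02] t 1.77 w 1.0 F [ 1.1  0.3 -1.1] g 0.0
tool units [0.031 0.019 4.526] turn 0.013 after turn [0.031 0.019 4.526]
```

```bash
python3 -m crank '[[0.03,0.02,0.8,0,0,0,1],[0,0,0.8,0,0,0,1],[0,0,0.8,0,0,0,1],[0,0,0.8,0,0,0,1],[0,0,0.8,0,0,0,1],[0,0,0.8,0,0,0,1],[0,0,0.21,0,0,0,1],[0,0,0.21,0,0,0,1],[0,0,0.21,0,0,0,1],[0,0,0.21,0,0,0,1],[0,0,0,0,0,0,1],[0,0,0,0,0,0,0.6],[0,0,0,0,0,0,0.6],[0,0,0,0,0,0,0.6],[0,0,0,0,0,0,0.6],[0,0,0,0,0,0,0.6],[0,0,0,0,0,0,0.6]]' 40
```

```text
t: 3.18
position: [0.433, 0.147, 0.0071]
eef_rot: [3.141, 0.002, -2.962]
wrist_force: [-1.5, 0.5, 5.9]
grip_width: 0.739
grasp_force: 46.7
```

```bash
python3 -m crank '[[0,0,-0.3,0,0,0,0.6],[0,0,-0.6,0,0,0,0.6],[0,0,-0.8,0,0,0,0.6],[0,0,-0.8,0,0,0,0.6],[0,0,-0.8,0,0,0,0.6],[0,0,-0.8,0,0,0,0.6],[0,0,-0.8,0,0,0,0.6],[0,0,-0.8,0,0,0,0.6],[0,0,-0.4,0,0,0,0.6],[0,0,0,0,0,0,0.6]]'; python3 -c "
from h import *
im,d=snap('top','lift.png')
s,_=snap('scene'); 
a=[w2px('scene',np.array([.433,.147,.25]))]
u,v=map(int,a[0]);print(u,v)
sc=cv2.resize(s[max(v-60,0):v+60,u-75:u+75],(500,400),interpolation=cv2.INTER_CUBIC)
cv2.imwrite('pics/lift.png',sc)
go(.6121,-.236,.30,175)"
```

```text
t: 4.02
position: [0.4335, 0.1468, 0.2534]
eef_rot: [-3.141, 0.007, -2.962]
wrist_force: [1.1, 0.6, -4.9]
grip_width: 0.741
grasp_force: 47.3
389 175
pos [0.4309 0.1465 0.2481] rpy [-1.8000e+02 -1.2000e-01 -1.6972e+02] t 4.12 w 0.735 F [-0.5  0.3 -5.4] g 47.2
tool units [ -2.747 -10.218  -1.303] turn 2.547 after turn [-5.343 -9.132 -1.308]
```

View pics/lift.png

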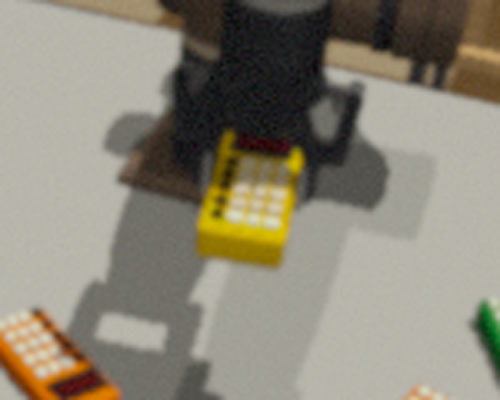

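The crop shows the calculator held level between the fingers, keys up, centred at about (250,200). Now I'll carry it over the platform, above pointer height.

```bash
python3 -m crank '[[0,0,-0.7,0,0,0.85,0.6],[0,0,-0.7,0,0,0.85,0.6],[0,0,-0.65,0,0,0.85,0.6],[-0.38,-0.652,0,0,0,0,0.6],[-0.38,-0.652,0,0,0,0,0.6],[-0.38,-0.652,0,0,0,0,0.6],[-0.38,-0.652,0,0,0,0,0.6],[-0.38,-0.652,0,0,0,0,0.6],[-0.38,-0.652,0,0,0,0,0.6],[-0.38,-0.652,0,0,0,0,0.6],[-0.38,-0.652,0,0,0,0,0.6],[-0.38,-0.652,0,0,0,0,0.6],[-0.38,-0.652,0,0,0,0,0.6],[-0.38,-0.652,0,0,0,0,0.6],[-0.38,-0.652,0,0,0,0,0.6],[-0.38,-0.652,0,0,0,0,0.6],[-0.38,-0.652,0,0,0,0,0.6],[0,0,0,0,0,0,0.6],[0,0,0,0,0,0,0.6]]'; python3 -c "
from h import *
go(.6121,-.236,.18,175)
s,_=snap('scene'); cv2.imwrite('pics/over.png',cv2.resize(s[60:300,100:400],None,fx=2.5,fy=2.5,interpolation=cv2.INTER_CUBIC))"
```

```text
t: 5.7
position: [0.6109, -0.2366, 0.3256]
eef_rot: [3.138, -0.009, 3.052]
wrist_force: [-0.8, 0.9, -5.2]
grip_width: 0.735
grasp_force: 47.8
pos [ 0.6109 -0.2366  0.3256] rpy [179.77  -0.49 174.85] t 5.7 w 0.735 F [-0.8  0.9 -5.2] g 47.8
tool units [-0.06   0.004  3.64 ] turn -0.025 after turn [-0.06   0.004  3.64 ]
```

View pics/over.png

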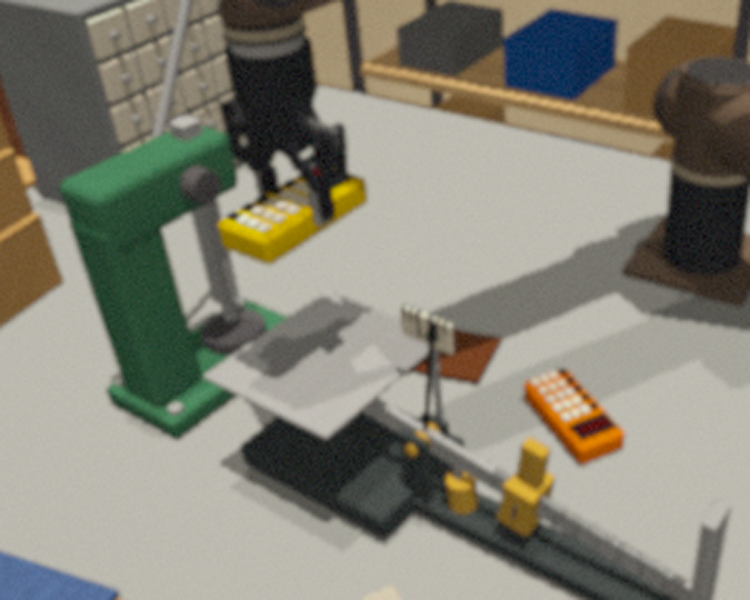

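The scene view shows the calculator level above the platform, with the gripper clear of the press. I'll lower it gently.

```bash
python3 -m crank '[[-0.06,0,0.7,0,0,0,0.6],[0,0,0.7,0,0,0,0.6],[0,0,0.7,0,0,0,0.6],[0,0,0.7,0,0,0,0.6],[0,0,0.5,0,0,0,0.6],[0,0,0.3,0,0,0,0.6],[0,0,0.05,0,0,0,0.6],[0,0,0.05,0,0,0,0.6],[0,0,0.05,0,0,0,0.6],[0,0,0.05,0,0,0,0.6],[0,0,0.05,0,0,0,0.6],[0,0,0.05,0,0,0,0.6],[0,0,0.05,0,0,0,0.6],[0,0,0.05,0,0,0,0.6],[0,0,0.05,0,0,0,0.6],[0,0,0.05,0,0,0,0.6]]'
python3 -m crank '[[0,0,0.05,0,0,0,0.6],[0,0,0.05,0,0,0,0.6],[0,0,0.05,0,0,0,0.6],[0,0,0.05,0,0,0,0.6],[0,0,0.05,0,0,0,0.6],[0,0,0.05,0,0,0,0.6],[0,0,0.05,0,0,0,0.6],[0,0,0.05,0,0,0,0.6]]'
```

```text
t: 7.08
position: [0.6143, -0.2358, 0.1675]
eef_rot: [3.142, -0.0, 3.054]
wrist_force: [0.2, 0.4, -5.0]
grip_width: 0.735
grasp_force: 47.8
t: 7.75
position: [0.6145, -0.2359, 0.1517]
eef_rot: [-3.141, 0.0, 3.054]
wrist_force: [-0.1, 0.4, -4.2]
grip_width: 0.738
grasp_force: 47.9
```

```bash
python3 -m crank '[[0,0,0.05,0,0,0,0.6],[0,0,0.05,0,0,0,0.6],[0,0,0.05,0,0,0,0.6],[0,0,0.05,0,0,0,0.6],[0,0,0.05,0,0,0,0.6],[0,0,0.05,0,0,0,0.6],[0,0,0.05,0,0,0,0.6],[0,0,0.05,0,0,0,0.6],[0,0,0.05,0,0,0,0.6]]'
python3 -m crank '[[0,0,0.04,0,0,0,0.6],[0,0,0.04,0,0,0,0.6],[0,0,0,0,0,0,0.6]]'
python3 -m crank '[[0,0,0.04,0,0,0,0.6],[0,0,0,0,0,0,0.6]]'
```

```text
t: 8.5
position: [0.6144, -0.2359, 0.1337]
eef_rot: [-3.141, 0.0, 3.054]
wrist_force: [0.7, 0.3, -3.0]
grip_width: 0.741
grasp_force: 48.0
t: 8.75
position: [0.6142, -0.2357, 0.13]
eef_rot: [3.141, -0.0, 3.054]
wrist_force: [0.4, -0.5, -3.9]
grip_width: 0.738
grasp_force: 48.1
t: 8.92
position: [0.6142, -0.2357, 0.1286]
eef_rot: [3.141, -0.0, 3.054]
wrist_force: [-0.1, -0.6, -4.2]
grip_width: 0.736
grasp_force: 48.1
```

```bash
python3 -m crank '[[0,0,0.04,0,0,0,0.6],[0,0,0,0,0,0,0.6]]'
python3 -m crank '[[0,0,0.03,0,0,0,0.6],[0,0,0,0,0,0,0.6]]'
```

```text
t: 9.08
position: [0.6144, -0.2358, 0.1277]
eef_rot: [3.142, 0.0, 3.054]
wrist_force: [-1.1, 1.2, -2.7]
grip_width: 0.736
grasp_force: 48.3
t: 9.25
position: [0.6144, -0.2358, 0.1276]
eef_rot: [-3.142, -0.0, 3.054]
wrist_force: [-4.1, 1.5, 4.1]
grip_width: 0.738
grasp_force: 49.0
```

The platform is on its lower stop, so I can release and rise.

```bash
python3 -m crank '[[0,0,0,0,0,0,0.85],[0,0,0,0,0,0,1],[0,0,0,0,0,0,1],[0,0,0,0,0,0,1],[0,0,0,0,0,0,1],[0,0,-0.2,0,0,0,1],[0,0,-0.5,0,0,0,1],[0,0,-0.8,0,0,0,1],[0,0,-0.8,0,0,0,1],[0,0,-0.8,0,0,0,1],[0,0,-0.8,0,0,0,1],[0,0,-0.8,0,0,0,1],[0,0,-0.6,0,0,0,1],[0,0,0,0,0,0,1]]'
python3 - <<'E'
from h import *
s,d=snap('scene')
im,dt=snap('top','t2.png')
a=cv2.resize(s[140:310,170:410],None,fx=2.5,fy=2.5,interpolation=cv2.INTER_CUBIC)
cv2.imwrite('pics/placed.png',a)
# poise brass detection in top view
h=cv2.cvtColor(im,cv2.COLOR_BGR2HSV)
m=((abs(h[...,0].astype(int)-22)<7)&(h[...,1]>110)&(h[...,2]>60));m[:135]=0;m[175:]=0;m[:,:250]=0;m[:,340:]=0
H=np.array([[*px2w('top',u,v,d=dt)] for v,u in np.argwhere(m)]);k=H[:,2]>.14
print(len(H),np.median(H[k],0),H[k].min(0),H[k].max(0), k.sum(), np.argwhere(m)[k].min(0),np.argwhere(m)[k].max(0))
go(.614,-.236,.3)
E
```

```text
t: 10.42
position: [0.6163, -0.2369, 0.3473]
eef_rot: [-3.136, 0.013, 3.054]
wrist_force: [0.3, 0.1, 1.1]
grip_width: 0.999
grasp_force: 0.0
219 [0.63021223 0.02166078 0.1564611 ] [0.61579073 0.0057941  0.14028068] [0.65366972 0.04091112 0.20580281] 130 [146 297] [158 307]
pos [ 0.6148 -0.236   0.3404] rpy [-179.91    0.2   174.99] t 10.52 w 0.999 F [-0.2 -0.1  0.2] g 0.0
tool units [2.300e-02 1.000e-03 1.009e+00] turn 0.0 after turn [2.300e-02 1.000e-03 1.009e+00]
```

View pics/placed.png

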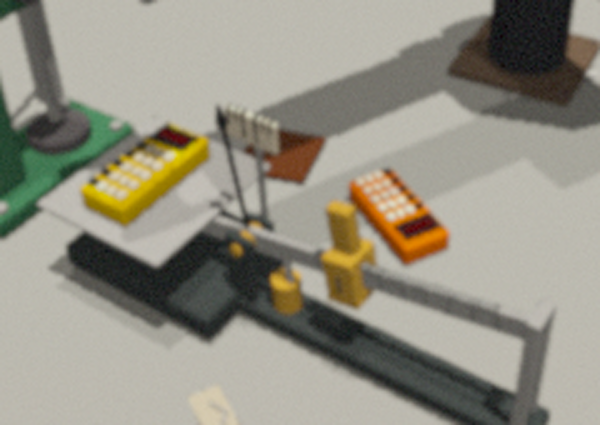

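The calculator lies flat on the platform, keys up. The pointer is at the platform side of the plate (221,118), and the top of the poise grip is at (342,210). Next I'll locate the grip by depth.

Run:
```python
from h import *
O=np.array([.6245,-.1016,0])
for n in('top','scene'):
  im,d=snap(n)
  h=cv2.cvtColor(im,cv2.COLOR_BGR2HSV)
  m=((abs(h[...,0].astype(int)-22)<7)&(h[...,1]>100)&(h[...,2]>50))
  P=np.array([px2w(n,u,v,d=d) for v,u in np.argwhere(m) if d[v,u]>0]);Q=P[(abs(P[:,0]-.635)<.04)&(abs(P[:,1]-.03)<.07)&(P[:,2]>.11)]
  for lo,hi in((.11,.135),(.135,.16),(.165,.193),(.193,.22)):
    q=Q[(Q[:,2]>lo)&(Q[:,2]<hi)]
    if len(q)>2: print(n,lo,len(q),'med',np.median(q,0).round(4),'min',q.min(0).round(4),'max',q.max(0).round(4))
a=np.radians(-4.8);x=np.array([np.cos(a),np.sin(a),0]);y=np.array([-x[1],x[0],0]);t=.15
for p in(.02,.03,.04): 
  r=.09+p; g=O+y*(r*np.cos(t)-.058*np.sin(t));g[2]=.105+.058*np.cos(t)+r*np.sin(t); print(p,g,'top',g+y*(-.022*t)+[0,0,.022])
```

```text
Traceback (most recent call last):
  File "h.py", line 9, in px2w
    p=optics.camera_params(n); R=np.array(p['R']);t=np.array(p['t'])
ValueError: time passes only in moves, steps and waits
```

```bash
sed -i 's/^def snap/import functools\n@functools.lru_cache\ndef CP(n): return optics.camera_params(n)\ndef snap/; s/p=optics.camera_params(n)/p=CP(n)/' h.py
python3 - <<'E'
from h import *
O=np.array([.6245,-.1016,0])
for n in('top','scene'):
  im,d=snap(n)
  h=cv2.cvtColor(im,cv2.COLOR_BGR2HSV)
  m=((abs(h[...,0].astype(int)-22)<7)&(h[...,1]>100)&(h[...,2]>50))
  u0,v0=map(int,w2px(n,np.array([.635,.03,.17])));k=np.zeros_like(m);k[v0-40:v0+40,u0-40:u0+40]=1;m&=k
  P=np.array([px2w(n,u,v,d=d) for v,u in np.argwhere(m) if d[v,u]>0]);Q=P[(abs(P[:,0]-.635)<.04)&(abs(P[:,1]-.03)<.07)&(P[:,2]>.11)]
  for lo,hi in((.11,.135),(.135,.16),(.165,.193),(.193,.22)):
    q=Q[(Q[:,2]>lo)&(Q[:,2]<hi)]
    if len(q)>2: print(n,lo,len(q),'med',np.median(q,0).round(4),'min',q.min(0).round(4),'max',q.max(0).round(4))
a=np.radians(-4.8);x=np.array([np.cos(a),np.sin(a),0]);y=np.array([-x[1],x[0],0]);t=.15
for p in(.02,.03,.04): 
  r=.09+p; g=O+y*(r*np.cos(t)-.058*np.sin(t));g[2]=.105+.058*np.cos(t)+r*np.sin(t); print(p,g,'top',g+y*(-.022*t)+[0,0,.022])
E
```

```text
top 0.11 30 med [0.6191 0.0303 0.1273] min [0.6161 0.0048 0.1122] max [0.6538 0.0459 0.1342]
top 0.135 78 med [0.6255 0.0272 0.1528] min [0.6161 0.0074 0.1368] max [0.6558 0.0411 0.1598]
top 0.165 19 med [0.6304 0.0225 0.1737] min [0.6287 0.0064 0.1653] max [0.6408 0.033  0.1902]
top 0.193 38 med [0.6352 0.0168 0.202 ] min [0.6292 0.0058 0.1943] max [0.6425 0.0283 0.2067]
scene 0.11 123 med [0.6614 0.0323 0.123 ] min [ 0.6258 -0.0069  0.1101] max [0.6639 0.0464 0.1348]
scene 0.135 208 med [0.6535 0.0323 0.1502] min [0.624  0.0032 0.1355] max [0.6631 0.0457 0.1598]
scene 0.165 95 med [0.6466 0.0252 0.1787] min [0.6383 0.0079 0.1652] max [0.6489 0.0348 0.1926]
scene 0.193 75 med [0.6442 0.0202 0.2008] min [0.6328 0.004  0.1932] max [0.6488 0.0302 0.2052]
0.02 [ 0.63287594 -0.00185365  0.17878692] top [ 0.6325998  -0.00514208  0.20078692]
0.03 [0.63370332 0.00799938 0.1802813 ] top [0.63342718 0.00471096 0.2022813 ]
0.04 [0.6345307  0.01785242 0.18177568] top [0.63425456 0.01456399 0.20377568]
```

```bash
python3 -m crank '[[0,0,0,0,0,1,1],[0,0,0,0,0,1,1],[0,0,0,0,0,1,1],[0,0,0,0,0,1,1],[0,0,0,0,0,1,1],[0,0,0,0,0,1,1],[0,0,0,0,0,1,1],[0,0,0,0,0,1,1],[0,0,0,0,0,1,1],[0,0,0,0,0,1,1],[0,0,0,0,0,1,1],[0,0,0,0,0,1,1],[0,0,0,0,0,1,1],[0,0,0,0,0,1,1],[0,0,0,0,0,1,1],[0,0,0,0,0,0,1]]'
python3 -m crank '[[0.72,0,0,0,0,0,1],[0.72,0,0,0,0,0,1],[0.72,0,0,0,0,0,1],[0.72,0,0,0,0,0,1],[0.72,0,0,0,0,0,1],[0.72,0,0,0,0,0,1],[0.72,0,0,0,0,0,1],[0.72,0,0,0,0,0,1],[0.72,0,0,0,0,0,1],[0,0,0,0,0,0,1],[0,0,0,0,0,0,1]]'
python3 -c "
from h import *
go(.6375,.021,.167,85)"
```

```text
t: 12.0
position: [0.6138, -0.2355, 0.3357]
eef_rot: [-3.138, -0.002, 1.481]
wrist_force: [-0.5, -0.1, 0.6]
grip_width: 1.004
grasp_force: 0.0
t: 12.92
position: [0.6366, 0.0239, 0.3367]
eef_rot: [-3.139, 0.0, 1.488]
wrist_force: [0.2, -0.4, 0.9]
grip_width: 1.003
grasp_force: 0.0
pos [0.6366 0.0239 0.3367] rpy [-1.7987e+02  1.0000e-02  8.5270e+01] t 12.92 w 1.003 F [ 0.2 -0.4  0.9] g 0.0
tool units [-0.068  0.039  4.243] turn 0.045 after turn [-0.068  0.039  4.243]
```

```bash
python3 -m crank '[[-0.07,0.04,0.7,0,0,0,1],[0,0,0.7,0,0,0,1],[0,0,0.7,0,0,0,1],[0,0,0.7,0,0,0,1],[0,0,0.5,0,0,0,0.6],[0,0,0.4,0,0,0,0.5],[0,0,0.3,0,0,0,0.5],[0,0,0.2,0,0,0,0.4],[0,0,0,0,0,0,0.3],[0,0,0,0,0,0,0.1],[0,0,0,0,0,0,0.1],[0,0,0,0,0,0,0.1],[0,0,0,0,0,0,0.1],[0,0,0,0,0,0,0.1],[0,0,0,0,0,0,0.1]]' 25
```

```text
t: 14.17
position: [0.6385, 0.0193, 0.1702]
eef_rot: [3.141, 0.0, 1.483]
wrist_force: [1.5, -1.7, -5.6]
grip_width: 0.182
grasp_force: 31.2
```

```bash
python3 -m crank '[[0.2,0,0.03,0,0,0,0.1],[0.2,0,0.03,0,0,0,0.1],[0.2,0,0.03,0,0,0,0.1],[0.2,0,0.03,0,0,0,0.1],[0.2,0,0.03,0,0,0,0.1],[0.2,0,0.03,0,0,0,0.1],[0.2,0,0.03,0,0,0,0.1],[0.2,0,0.03,0,0,0,0.1],[0.2,0,0.03,0,0,0,0.1],[0.2,0,0.03,0,0,0,0.1],[0.2,0,0.03,0,0,0,0.1],[0.2,0,0.03,0,0,0,0.1],[0.2,0,0.03,0,0,0,0.1],[0.2,0,0.03,0,0,0,0.1],[0.2,0,0.03,0,0,0,0.1],[0.2,0,0.03,0,0,0,0.1],[0,0,0,0,0,0,0.1],[0,0,0,0,0,0,0.1]]'
python3 - <<'E'
from h import *
s=arm.sense();O=np.array([.6245,-.1016]);a=np.radians(-5)
print('y along beam',(s['position'][:2]-O)@[-np.sin(a),np.cos(a)])
im,_=snap('scene');cv2.imwrite('pics/held.png',cv2.resize(im[140:310,170:410],None,fx=3,fy=3,interpolation=cv2.INTER_CUBIC))
E
```

```text
t: 15.67
position: [0.6511, 0.1488, 0.1514]
eef_rot: [3.137, -0.003, 1.483]
wrist_force: [5.6, 1.1, 1.4]
grip_width: 0.181
grasp_force: 32.6
y along beam 0.25178009273892593
```

View pics/held.png

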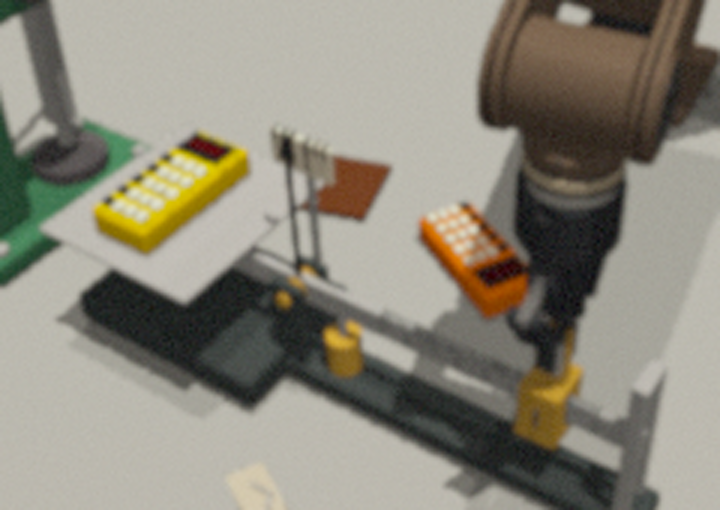

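The poise has slid out in the grip near the loop end. The pointer (287,148) is a little to the platform side. I'll release, rise and let the beam settle.

```bash
python3 -m crank '[[0,0,0,0,0,0,0.3],[0,0,0,0,0,0,0.8],[0,0,0,0,0,0,1],[0,0,-0.4,0,0,0,1],[0,0,-0.7,0,0,0,1],[0,0,-0.7,0,0,0,1],[0,0,-0.6,0,0,0,1],[0,0,0,0,0,0,1],[0,0,0,0,0,0,1],[0,0,0,0,0,0,1],[0,0,0,0,0,0,1],[0,0,0,0,0,0,1],[0,0,0,0,0,0,1],[0,0,0,0,0,0,1],[0,0,0,0,0,0,1],[0,0,0,0,0,0,1],[0,0,0,0,0,0,1],[0,0,0,0,0,0,1],[0,0,0,0,0,0,1],[0,0,0,0,0,0,1]]' 
python3 -m crank '[[0,0,0,0,0,0,1],[0,0,0,0,0,0,1],[0,0,0,0,0,0,1],[0,0,0,0,0,0,1],[0,0,0,0,0,0,1],[0,0,0,0,0,0,1],[0,0,0,0,0,0,1],[0,0,0,0,0,0,1],[0,0,0,0,0,0,1],[0,0,0,0,0,0,1]]'
python3 - <<'E'
from h import *
im,_=snap('scene');a=cv2.resize(im[140:310,170:410],None,fx=2,fy=2,interpolation=cv2.INTER_CUBIC)
u,v=map(int,w2px('scene',np.array([.6245,-.1016,.255])));print(u,v)
b=cv2.resize(im[v-25:v+25,u-30:u+30],None,fx=6.8,fy=6.8,interpolation=cv2.INTER_CUBIC)
cv2.imwrite('pics/rel1.png',np.hstack([a[:340],b[:340,:310]]));print(a.shape,b.shape)
E
```

```text
t: 17.38
position: [0.6496, 0.1469, 0.247]
eef_rot: [3.142, -0.0, 1.483]
wrist_force: [-0.1, 0.4, 1.6]
grip_width: 1.004
grasp_force: 0.0
t: 18.22
position: [0.6495, 0.147, 0.2469]
eef_rot: [3.142, 0.0, 1.483]
wrist_force: [0.1, 0.5, 0.9]
grip_width: 1.001
grasp_force: 0.0
265 187
(340, 480, 3) (340, 408, 3)
```

View pics/rel1.png

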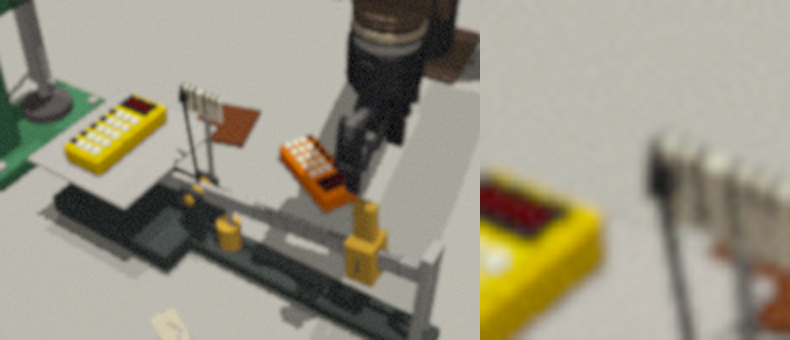

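The pointer (about 262,187 in full-picture pixels) is still on the platform side of the marks. I'll get the number from the model, calibrated with the stops.

Run:
```python
from h import *
a=np.radians(-5);y=np.array([-np.sin(a),np.cos(a),0]);O=np.array([.6245,-.1016,.105])
for t in(-.15,0,.05,.075,.1,.15): print(t,np.round(w2px('scene',O-y*.16*np.sin(t)+[0,0,.16*np.cos(t)]),1))
im,d=snap('scene')
g=cv2.cvtColor(im,cv2.COLOR_BGR2GRAY)
print(g[182:200,252:286])
go(.6495,.147,.151)
print((arm.sense()['position']-O)@y)
```

```text
-0.15 [273.1 187.6]
0 [265.  183.9]
0.05 [262.4 182.9]
0.075 [261.1 182.5]
0.1 [259.8 182.1]
0.15 [257.2 181.4]
[[186 186 186 186 184 185 184 174 153 155 176 185 175 175 181 181 180 184
  185 186 185 187 187 185 185 184 185 185 185 187 186 185 185 185]
 [186 187 185 183 185 186 178 159 123 135 173 180 168 177 178 167 172 183
  187 187 186 186 185 184 184 187 185 185 184 187 187 185 185 185]
 [185 186 185 187 186 184 175 146 102 108 145 150 154 170 166 153 166 189
  191 187 180 182 183 183 185 185 184 185 186 184 185 185 186 186]
 [186 186 187 185 184 185 174 141  84  76 101 115 129 145 136 140 175 200
  199 189 173 174 183 182 182 184 186 184 186 185 184 185 186 186]
 [184 185 185 187 185 182 171 131  68  54  74  85 101 116 108 130 171 191
  190 173 160 173 181 175 174 180 185 183 186 185 186 187 185 185]
 [186 184 184 187 184 185 167 121  59  35  50  73  89 106  97 108 141 156
  156 143 146 173 178 166 174 181 176 177 184 187 183 187 184 185]
 [185 187 185 185 186 183 169 120  56  27  39  67  90 108  99  99 120 133
  121 109 130 157 159 161 175 176 166 178 185 187 185 185 187 186]
 
[... 1061 characters left out ...]
 126 114  99 108 124 126 129 124 129 134 126 109  87  77  77  77]
 [131 158 183 191 191 192 189 191 189 166 119 105 149 176 180 175 158 135
  115 110 108 113 121 128 126 127 127 129 130 112  81  75  84  79]
 [124 154 182 189 190 191 191 191 189 176 129 103 145 178 184 174 155 125
  104  97 105 116 120 121 126 129 127 131 129 110  91  81  78  77]
 [128 152 180 191 190 190 189 192 191 178 135 102 140 177 185 178 159 129
  104  95  94 100 114 110 117 124 128 130 133 114  93  84  81  75]]
pos [0.6495 0.147  0.2469] rpy [180.    -0.    84.98] t 18.32 w 1.0 F [0.4 0.1 0.2] g 0.0
tool units [ 1.000e-03 -1.000e-03  2.398e+00] turn 0.0 after turn [ 1.000e-03 -1.000e-03  2.398e+00]
0.24980256605776202
```

```bash
python3 -m crank '[[-0.05,0,0.5,0,0,0,1],[0,0,0.6,0,0,0,1],[0,0,0.5,0,0,0,0.6],[0,0,0.4,0,0,0,0.4],[0,0,0,0,0,0,0.3],[0,0,0,0,0,0,0.1],[0,0,0,0,0,0,0.1],[0,0,0,0,0,0,0.1],[0,0,0,0,0,0,0.1],[0,0,0,0,0,0,0.1],[0,0,0,0,0,0,0.1],[0.06,0,0.08,0,0,0,0.1],[0.06,0,0.08,0,0,0,0.1],[0.06,0,0.08,0,0,0,0.1],[0.06,0,0.08,0,0,0,0.1],[0.06,0,0.08,0,0,0,0.1],[0.06,0,0.08,0,0,0,0.1],[0,0,0,0,0,0,0.1],[0,0,0,0,0,0,0.1],[0,0,0,0,0,0,0.1]]' 
python3 -m crank '[[0,0,0,0,0,0,0.3],[0,0,0,0,0,0,0.8],[0,0,0,0,0,0,1],[0,0,-0.4,0,0,0,1],[0,0,-0.7,0,0,0,1],[0,0,-0.7,0,0,0,1],[0,0,-0.6,0,0,0,1],[0,0,0,0,0,0,1],[0,0,0,0,0,0,1],[0,0,0,0,0,0,1],[0,0,0,0,0,0,1],[0,0,0,0,0,0,1],[0,0,0,0,0,0,1],[0,0,0,0,0,0,1],[0,0,0,0,0,0,1],[0,0,0,0,0,0,1],[0,0,0,0,0,0,1],[0,0,0,0,0,0,1],[0,0,0,0,0,0,1],[0,0,0,0,0,0,1]]' 
python3 -m crank '[[0,0,0,0,0,0,1],[0,0,0,0,0,0,1],[0,0,0,0,0,0,1],[0,0,0,0,0,0,1],[0,0,0,0,0,0,1],[0,0,0,0,0,0,1],[0,0,0,0,0,0,1],[0,0,0,0,0,0,1],[0,0,0,0,0,0,1],[0,0,0,0,0,0,1],[0,0,0,0,0,0,1],[0,0,0,0,0,0,1]]'
cat > look.py <<'E'
import sys
from h import *
im,_=snap('scene');a=cv2.resize(im[140:310,170:410],None,fx=1.6,fy=1.6,interpolation=cv2.INTER_CUBIC)
b=cv2.resize(im[172:212,245:290],None,fx=9,fy=9,interpolation=cv2.INTER_CUBIC)
c=np.zeros((360,790,3),np.uint8);c[:272,:384]=a;c[:,385:]=b[:,:405]
cv2.imwrite('pics/'+sys.argv[1],c)
g=cv2.cvtColor(im,cv2.COLOR_BGR2GRAY)
print(g[182:192,256:280])
E
python3 look.py rel2.png
```

```text
t: 19.98
position: [0.6521, 0.159, 0.1479]
eef_rot: [3.138, 0.0, 1.483]
wrist_force: [6.2, -1.6, 0.6]
grip_width: 0.184
grasp_force: 31.1
t: 21.65
position: [0.6507, 0.1593, 0.2438]
eef_rot: [3.141, -0.0, 1.483]
wrist_force: [-0.4, -0.8, 0.6]
grip_width: 1.001
grasp_force: 0.0
t: 22.65
position: [0.6506, 0.1593, 0.2437]
eef_rot: [-3.142, 0.0, 1.483]
wrist_force: [0.5, -0.1, -0.1]
grip_width: 0.999
grasp_force: 0.0
[[186 186 184 181 172 164 179 185 175 175 177 179 181 184 184 184 185 185
  186 186 185 185 186 187]
 [185 184 184 177 153 148 174 177 169 174 176 169 173 182 185 186 185 186
  186 188 186 185 185 187]
 [186 185 183 172 141 126 147 150 146 164 165 153 169 191 192 186 181 178
  182 185 186 185 185 185]
 [185 187 185 174 142 113 112 105 108 123 123 139 177 199 199 187 173 174
  183 184 182 184 185 187]
 [185 184 185 177 146 117 101  77  55  72  88 122 169 190 189 172 160 171
  183 176 175 179 181 183]
 [186 186 184 179 152 121  99  71  42  45  62 104 140 158 155 143 146 172
  178 169 171 181 177 177]
 [183 186 182 177 154 125  99  65  32  27  55  89 121 131 126 111 128 156
  157 159 175 173 167 175]
 [184 185 186 178 158 127  94  53  29  23  43  85 121 127 117  95 101 125
  126 142 157 159 159 183]
 [183 186 184 180 161 130  89  47  26  27  48  85 117 125 117  96  94 107
  109 111 125 127 150 176]
 [181 186 186 183 167 136  91  53  34  26  45  81 109 126 115  95  94 107
  104 107 110 106 127 149]]
```

View pics/rel2.png

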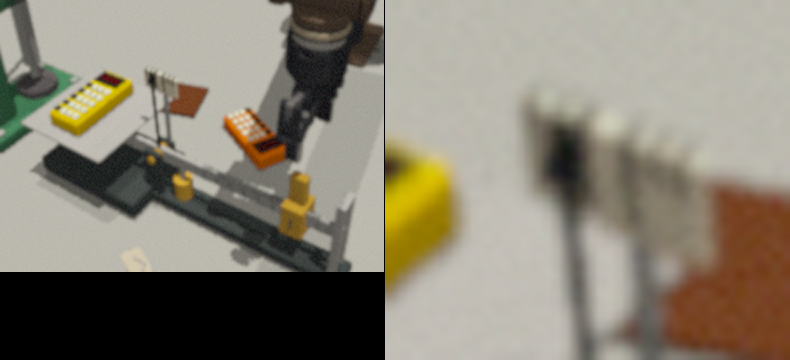

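The pointer (about 264.5,187) now stands in front of the left half of the plate as seen from this camera. The plate stands behind the pointer, so I'll correct for parallax with the plate's own edges at (261,182.6) and (281,190).

Run:
```python
from h import *
a=np.radians(-5);y=np.array([-np.sin(a),np.cos(a),0]);x=np.array([y[1],-y[0],0]);O=np.array([.6245,-.1016,.105])
pr=lambda *q:np.round(w2px('scene',O+x*q[0]+y*q[1]+[0,0,q[2]-.105]),1)
print('plate L,R top',pr(-.018,-.031,.254),pr(-.018,.031,.254),'marks',pr(-.018,-.0075,.25),pr(-.018,.0075,.25))
for t in(-.035,-.02,0,.02,.035): print(t,[pr(0,-r*np.sin(t),.105+r*np.cos(t)) for r in(.164,.16,.13)])
im,d=snap('scene');im=cv2.cvtColor(im,cv2.COLOR_BGR2GRAY);print(im[193:205,258:276])
it,_=snap('top');print('top tip pred',[np.round(w2px('top',O+y*-.162*np.sin(t)+[0,0,.162]),1) for t in(-.05,0,.05)])
u,v=map(int,w2px('top',O+[0,0,.162]));g=cv2.cvtColor(it,cv2.COLOR_BGR2GRAY);print(u,v);print(g[v-8:v+9,u-10:u+11])
```

```text
plate L,R top [259.9 180. ] [280.2 187.9] marks [267.6 184.3] [272.5 186.2]
-0.035 [array([266.8, 183.3]), array([266.9, 184.6]), array([267.5, 194.5])]
-0.02 [array([265.9, 182.9]), array([266.1, 184.3]), array([266.9, 194.3])]
0 [array([264.9, 182.5]), array([265. , 183.9]), array([266. , 193.9])]
0.02 [array([263.8, 182.1]), array([263.9, 183.5]), array([265.2, 193.6])]
0.035 [array([263. , 181.8]), array([263.1, 183.2]), array([264.5, 193.4])]
[[187 188 179 156 138 111  73  52  59  74 103 123 123 108  98 115 122 119]
 [190 188 183 178 163 139 100  65  67  93 108 120 123 112 101 115 125 129]
 [193 191 189 189 182 163 121  79  84 114 126 128 123 112  97 107 124 125]
 [191 191 193 195 189 175 142  94 105 142 146 137 131 111  99 111 121 128]
 [191 191 192 191 190 180 151 107 126 162 168 158 144 127 116 113 122 125]
 [193 190 192 190 191 184 160 114 128 171 181 178 169 151 127 117 118 125]
 [191 192 191 190 189 187 169 119 122 165 185 187 185 170 134 110 115 126]
 [189 192 190 190 189 190 171 124 112 156 184 191 187 173 133 104 114 135]
 [190 188 189 190 189 189 172 120 104 147 180 18
[... 1157 characters left out ...]
7 146 145 146 146 137 113  77  45  40  53  65  69  72  68  67
   67  62  76]
 [146 148 145 145 145 144 143 133 106  67  29  32  49  68  72  67  68  63
   73  67  79]
 [146 146 146 147 146 148 144 138 115  69  32  36  58  64  70  70  73  68
   67  66  79]
 [145 144 147 146 141 144 141 138 121  78  45  49  63  65  67  69  68  70
   66  68  85]
 [144 144 151 147 138 135 135 130 120  88  66  69  73  72  73  75  70  75
   73  67  83]
 [143 146 155 150 142 137 130 127 127 118 107  98  99 104  98  92  93  91
   82  78  86]
 [123 129 142 136 135 136 126 126 139 143 135 122 125 134 126 119 125 119
  107  96  92]
 [ 97  94 106 109 107 109 103 103 119 127 122 115 124 136 131 125 133 129
  119 106  98]]
```

The pointer measures about +0.02 rad: inside the band, but with little margin. There is plenty of time, so I'll nudge the poise about 2 mm further out.

```bash
python3 -m crank '[[0,0,0.5,0,0,0,1],[0,0,0.7,0,0,0,1],[0,0,0.7,0,0,0,0.6],[0,0,0.4,0,0,0,0.4],[0,0,0,0,0,0,0.3],[0,0,0,0,0,0,0.1],[0,0,0,0,0,0,0.1],[0,0,0,0,0,0,0.1],[0,0,0,0,0,0,0.1],[0,0,0,0,0,0,0.1],[0,0,0,0,0,0,0.1],[0.04,0,0.06,0,0,0,0.1],[0.045,0,0.05,0,0,0,0.1],[0,0,0,0,0,0,0.1],[0,0,0,0,0,0,0.1],[0,0,0,0,0,0,0.1]]' 
python3 -m crank '[[0,0,0,0,0,0,0.3],[0,0,0,0,0,0,0.8],[0,0,0,0,0,0,1],[0,0,-0.4,0,0,0,1],[0,0,-0.7,0,0,0,1],[0,0,-0.7,0,0,0,1],[0,0,-0.7,0,0,0,1],[0,0,-0.5,0,0,0,1],[0,0,0,0,0,0,1],[0,0,0,0,0,0,1],[0,0,0,0,0,0,1],[0,0,0,0,0,0,1],[0,0,0,0,0,0,1],[0,0,0,0,0,0,1],[0,0,0,0,0,0,1],[0,0,0,0,0,0,1],[0,0,0,0,0,0,1],[0,0,0,0,0,0,1],[0,0,0,0,0,0,1],[0,0,0,0,0,0,1]]' 
python3 -m crank '[[0,0,0,0,0,0,1],[0,0,0,0,0,0,1],[0,0,0,0,0,0,1],[0,0,0,0,0,0,1],[0,0,0,0,0,0,1],[0,0,0,0,0,0,1],[0,0,0,0,0,0,1],[0,0,0,0,0,0,1],[0,0,0,0,0,0,1],[0,0,0,0,0,0,1],[0,0,0,0,0,0,1],[0,0,0,0,0,0,1],[0,0,0,0,0,0,1],[0,0,0,0,0,0,1],[0,0,0,0,0,0,1],[0,0,0,0,0,0,1],[0,0,0,0,0,0,1],[0,0,0,0,0,0,1]]' 
python3 look.py rel3.png
python3 - <<'E'
from h import *
g=cv2.cvtColor(snap('top')[0],cv2.COLOR_BGR2GRAY);print(g[145:150,338:348])
print(cv2.cvtColor(snap('scene')[0],cv2.COLOR_BGR2GRAY)[193:199,258:276])
E
```

```text
t: 24.13
position: [0.6524, 0.1621, 0.1478]
eef_rot: [3.138, 0.001, 1.483]
wrist_force: [5.7, -1.7, 0.6]
grip_width: 0.18
grasp_force: 31.0
t: 25.8
position: [0.651, 0.1627, 0.2674]
eef_rot: [3.141, -0.0, 1.483]
wrist_force: [0.0, 0.9, 0.4]
grip_width: 1.0
grasp_force: 0.0
t: 27.3
position: [0.6509, 0.1627, 0.2673]
eef_rot: [3.142, -0.0, 1.483]
wrist_force: [-0.3, 0.4, 0.3]
grip_width: 0.997
grasp_force: 0.0
[[185 184 183 183 173 162 177 182 174 173 178 178 180 182 185 184 185 186
  185 184 186 186 183 186]
 [184 184 185 175 154 148 173 177 166 173 174 167 169 181 185 186 183 185
  184 184 184 186 185 187]
 [185 184 183 171 141 126 144 151 141 166 163 152 170 191 191 185 181 182
  182 186 184 185 185 185]
 [186 186 184 172 141 112 114 111 105 119 126 138 177 198 198 188 171 172
  180 182 178 184 185 184]
 [184 185 184 174 147 113 109  89  62  66  81 123 165 189 190 175 158 173
  181 174 176 181 183 185]
 [185 184 183 175 153 124 107  82  53  34  57 100 143 157 158 139 143 172
  177 169 170 179 175 175]
 [187 185 186 176 156 130 111  81  42  28  49  87 122 129 126 110 127 154
  156 15
[... 289 characters left out ...]
7 110
  106 107 108 105 124 149]]
[[145 139 125 102  68  59  66  72  72  67]
 [144 132 104  63  47  39  57  69  63  68]
 [140 122  88  49  27  36  52  63  66  67]
 [141 129  98  60  32  43  57  68  69  71]
 [140 133 107  70  47  54  67  69  67  72]]
[[186 184 178 163 144 117  86  46  47  73 101 122 121 108  97 116 121 121]
 [191 186 186 180 168 149 115  68  60  89 109 121 121 108  99 116 125 123]
 [191 190 190 191 187 174 146  96  76 109 122 127 125 111  97 113 121 123]
 [189 192 192 190 190 185 162 114 101 134 147 142 134 116 104 110 122 124]
 [189 191 191 191 191 186 172 123 107 151 171 166 153 132 112 113 121 122]
 [191 193 190 190 191 187 172 122 107 152 181 186 173 155 126 118 118 123]]
```

View pics/rel3.png

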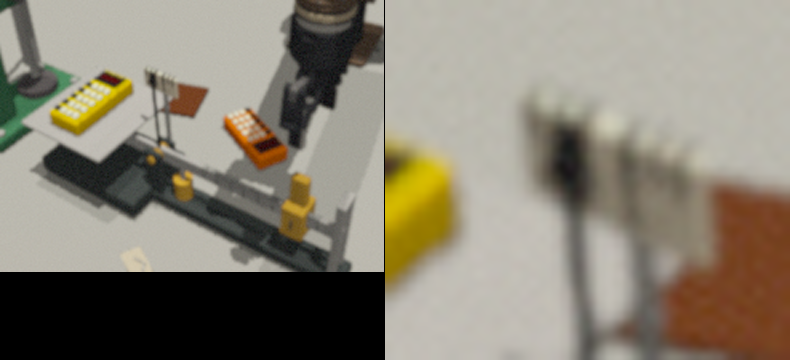

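The pointer moved slightly further, to about (264.8,187). One last check against the saved pictures at both stops, using dark-blob centroids.

Run:
```python
from h import *
G=lambda f:cv2.cvtColor(cv2.imread('pics/'+f),cv2.COLOR_BGR2GRAY).astype(float)
def cen(g,u,v,w=4,th=75):
    r=g[v-w:v+w+1,u-w:u+w+1];k=np.clip(th-r,0,None);yy,xx=np.mgrid[v-w:v+w+1,u-w:u+w+1];return np.round([(k*xx).sum()/k.sum(),(k*yy).sum()/k.sum()],2)
s0=G('scene0.png');pl=cv2.resize(G('placed.png'),(240,170),interpolation=cv2.INTER_AREA)
P=np.full((400,640),200.);P[140:310,170:410]=pl
print('scene -.15',cen(s0,273,192),'+.15',cen(P,258,187)); 
sc=cv2.cvtColor(snap('scene')[0],cv2.COLOR_BGR2GRAY).astype(float);tp=cv2.cvtColor(snap('top')[0],cv2.COLOR_BGR2GRAY).astype(float)
print('now',cen(sc,265,189)); 
t0=G('top0.png');t2=G('t2.png')
print('top -.15',cen(t0,335,146,3),'now',cen(tp,342,147,3));print(t0[142:150,330:342].astype(int));print(t2[140:152,343:357].astype(int))
```

```text
scene -.15 [272.43 193.11] +.15 [258.43 188.24]
now [264.98 189.76]
top -.15 [334.54 146.66] now [342.8  147.26]
[[133 134 133 136 133 135 135 135 136 135 134 131]
 [135 136 133 132 129 130 130 135 135 134 131 123]
 [136 135 129 119 112 113 124 130 135 134 130 120]
 [135 130 117  95  76  83 104 123 131 133 132 113]
 [134 132 114  81  47  49  84 114 130 135 129 108]
 [137 131 114  75  47  46  80 112 128 131 124 103]
 [132 133 120  99  76  63  85 116 130 133 120  97]
 [136 133 129 120 109  94  91 112 125 128 123  98]]
[[146 146 147 147 148 148 146 145 142 132 135 138 149 154]
 [144 143 143 145 146 144 145 143 140 131 132 140 151 155]
 [132 131 132 134 135 133 136 134 128 127 131 142 153 154]
 [109 100 103 106 109 106 109 108 104 111 124 142 151 156]
 [ 80  76  79  77  81  80  77  80  81  91 116 143 153 154]
 [ 69  74  70  68  64  63  59  66  67  84 118 143 153 155]
 [ 69  67  64  63  50  42  45  58  64  78 116 145 153 157]
 [ 65  67  66  57  46  28  32  41  53  83 116 144 157 158]
 [ 69  66  59  51  31  22  32  46  57  84 118 144 155 155]
 [ 63  64  57  48  29  31  44  52  63  82 119 146 157 155]
 [ 76  71  60  50  40  54  59  62  71  88 121 146 156 156]
 [102  94  97  87  83  89  86  84  80  96 125 148 153 155]]
```

Both cameras, calibrated with the stops, put the tilt at about +0.01 rad, which is well inside the band. The gripper is clear, so I'll hand in.

```bash
python3 -c "
from bench import arm
print(arm.job_done())"
```

```text
the job is handed in; nothing more can be done
None
```

I handed the job in after about 27 s of the 72 s: the calculator lies flat on the platform, keys up, and the released beam settled at about +0.01 rad by both cameras (limit 0.035), with the robot clear of everything; the hand-in gave no verdict.

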